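Start up the luthier's thickness sander

ROBOT

A 6-joint arm with a two-finger parallel gripper is mounted at the origin on the work surface. World frame = base frame: x ahead of the robot, y to its left, z up, the work surface at z = 0. Lengths are in m, angles in rad, forces in N, time in s.
With the tool pointing down it reaches from about 0.3 to 0.775 m from the base axis. Payload 14.6 kg.
Tool frame: the origin (TCP) lies at the very end of the fingers, on their centre line; the grasp point (between the pads) lies 19 mm behind it; z points along the fingers, y is the line along which they close (so a half turn about z gives the same grasp; the last joint's range is limited). The gripper opens to 94 mm and grips with 3 to 60 N. Pads are 16 mm wide; open, the fingers measure 119 mm over their backs; the gripper's body (75 mm by 177 mm) begins 78 mm behind the grasp point.
Start: joints at [1.279, 0.3, 1.521, -0, 1.321, -0.067], TCP at [0.123, 0.536, 0.17] pointing down, gripper open.
Joint ranges: [-3.03, 3.03], [-0.79, 2.21], [0.23, 2.52], [-1.04, 4.18], [0, 3.07], [-2.55, 2.55]. Speed limits (rad/s): [2.22, 2.22, 2.57, 3.14, 3.14, 3.14].

INTERFACE

Orientations are given as [roll, pitch, yaw] about the fixed x, y, z axes, in that order (R = Rz(yaw) Ry(pitch) Rx(roll)).
In Python, from station import ctrl gives the robot as it stands.
- The arm moves only by the shell command python3 -m pendant 'ROWS' [OPENING] [FORCE]. ROWS is JSON, a list of rows, each a list of 2 entries, a list of its own where there are three numbers: the shift along the world's x, y, z in cm, then the turn about the world's z in rad. A call has 1 to 20 rows; each row shifts and turns the commanded pose from where the row before left it; what a row does not reach is not made up. A row lasts 1/12 s, in which the tool goes at most 41.7 mm and 7.16 degrees, less where a joint would pass 70% of its speed; a pose out of reach is approached as far as the arm can. A call is refused whole if a number of a shift passes 4.17 or a number of a turn 0.125, either way. A call with a gripper value outside its range is refused whole. OPENING is the opening, from 0 (shut) to 1 (fully open), set as the call begins (- or left out, the last holds). The fingers move at their own pace and stop on an object; FORCE is the grip in N (left out, the last holds). Time passes only in rows, so rows that do not move let the fingers close. It gives the time, the measured TCP pose, the force, the opening and the grip force at its end, in the units of the state.
- ctrl.get_obs(): the state, without advancing time (a new reading comes with each control period).
- ctrl.camera(name): name is "scene" or "top" or "wrist"; returns a dict with "color" (400x640x3 uint8, red, green, blue), "intrinsics" (3x3 intrinsics, pixels), "camera_from_world" (4x4, takes a point from world to camera coordinates). Camera axes: x right, y down, z forward; pixel columns grow to the right and rows downward; lengths in m; the calibration is good to about 2 mm. A picture is of the moment at which its call begins. There is no depth.
- ctrl.hand_in(): hands the job in; it is judged then, once.
The state is a dict: "time_s": time; "qpos": joint angles; "joint_vel": joint speeds; "tau": joint torques, N m; "ee_pos": TCP position; "eef_rot": TCP orientation; "force": force on the tool from outside, world axes, zero at the start; "moment": the same for the moment, N m; "grip_width": finger opening in m; "grip_force": force on a finger pad.
Only numpy, scipy, OpenCV 4.12 (cv2) and the standard library are available. Lean on these libraries where they do the work, as an engineer would, in place of code of your own. Each camera call takes 0.05 s, during which the arm holds its last target. There are 200 camera calls.

TASK

Start the thickness sander for sanding a soundboard, in the safe order: first press the green button on the dust extractor's grey-and-orange remote, then press the green drum button on the sander's console fully in, and last switch on the conveyor feed by pressing down the raised, green-barred end of the black rocker until it is fully over. Press only: leave the remote lying where it is, keep off both red buttons, do not turn the speed dial, and do not shift the tools and pots lying about.

Things in the scene. Friction and masses are not known exactly. Their poses are not given: they have to be found in the camera images.
- console (a point): Middle of the level top panel (240 mm along x, 150 mm along y, 93 mm above the bench) of the grey console on the green, fixed drum sander. z up; -x towards the robot, the sander lies on the +y side. From here: green drum button at (-60, -35) mm, red one at (-60, +25), middle of feed rocker at (+40, -35), speed dial at (+40, +28).
- hood (a point): Top of the corner of the sander's green drum hood nearest the console, 310 mm above the bench; 45 mm in +x and 105 mm in +y from console, same axes. From it the hood runs 190 mm in +x and 310 mm in +y. The conveyor under it and beside the console is 118 mm high.
- drum_start_top (a point): Centre of the top face of the green drum start button: 28 mm across, on the yellow plate, 112 mm above the bench when out and 106 mm when in; it goes in straight down. Its black collar ends 102 mm above the bench. Axes as console.
- drum_start (a joint): How far the green drum button is pressed in: 0 = out (drum off), 0.006 m = fully in (drum on). It moves against a steady 4 to 5 N and stays where it is left; the red button next to it rises by as much as this one goes in.
- drum_stop: Red drum stop button, 28 mm across, 60 mm to the +y side of the green one, interlocked with it: in (top 106 mm above the bench) while the drum is off, up (112 mm) while it is on; pressing it in then would stop the drum. Origin on the axis, 98 mm above the bench while in.
- feed_on (a point): Point on top of the black feed rocker's ON half (the -x half, with a green bar), 18 mm from its middle; 110 mm above the bench while OFF (this half stands up, its end at 112 mm), 104 mm when ON (it lies level). Rocker 52 mm long along the console's x, 26 mm wide, shallow V-shaped top, tilts about the console's y; the rim around it is at 98 mm.
- feed (a joint): Feed rocker angle: 0 = OFF (green-barred half up), 0.32 rad = ON (green-barred half fully down). About 3 to 6 N on the raised half tips it; it stays where it is left.
- feed_dial (a joint): Angle of the feed speed dial, a grey and dark knob beside the rocker, about 36 mm across (rad); it is already set, 0 at the start.
- remote: Radio remote of the dust extractor, lying loose on the bench, buttons up: grey box with an orange band, 132 x 64 x 26 mm, 0.2 kg, with two round buttons. Origin under its centre, x along its length; green button at x = +28 mm, red at x = -28 mm, both on the middle line.
- remote_on_top (a point): Centre of the top face of the remote's green (extractor on) button: 26 mm across, 38 mm above the bench when out; goes 5 mm straight down. The black collar around it ends 28 mm above the bench. Axes as remote.
- remote_on (a joint): How far the remote's green button is pressed: 0 = out, 0.005 m = fully in. A spring (1.5 N at first, 4.5 N fully in) returns it when let go.
- remote_off (a joint): How far the remote's red (extractor off) button is pressed, 0 = out, 0.005 m = fully in, spring return.
- sanding_block: cork sanding block with brown abrasive under it, 100 x 60 x 34 mm; origin under its centre. Loose.
- wax_tin: round brass tin with red lid, 83 mm across, 36 mm high; origin under its centre. Loose.
- glue_bottle: white squeeze bottle, yellow band, orange nozzle, 62 mm across, 172 mm high; origin under its centre. Loose.
- clamp: steel F-clamp with a red handle lying flat, about 305 x 120 x 32 mm; origin under its middle, bar along its x. Loose.
- chisel: chisel with wooden handle lying flat, 240 mm long along its x; origin under its middle. Loose.
Mind the look-alikes: they are no part of the job. What is shaped like the glue_bottle but pink is not meant.

How it is judged:
By the outcome, as a careful person would: the job done as asked, in the order asked, and still so for the second after the job is handed in, with the robot touching nothing.
It also fails if it takes over 48 s, if anything falls off the work surface, if the arm or the gripper's body presses on something with over 40 N, if the wrist force passes 120 N, or if a joint passes its speed limit or range.

## Working session

There is one attempt and no reset: what is moved stays moved. The work goes in short steps, Python scripts to look and compute and a shell command to move; the robot and the scene stay as the last step left them, time stands still between calls to the robot, and variables do not carry over. Pictures are saved under pics/ and viewed, at most 13 in all, crops included, and the job is handed in when it is done.

```bash
mkdir -p pics
cat > h.py <<'E'
import numpy as np, cv2
from station import ctrl
def grab(n,f):
    c=ctrl.camera(n); cv2.imwrite('pics/'+f+'.png',c['color'][:,:,::-1]); np.savez('pics/'+f+'.npz',**c); return c
def ray(c,u,v,z):
    K=c['intrinsics'];T=c['camera_from_world'];R=T[:3,:3];o=-R.T@T[:3,3]
    d=R.T@np.linalg.inv(K)@[u,v,1]; return o+d*(z-o[2])/d[2]
def proj(c,p):
    q=c['camera_from_world']@np.r_[p,1]; q=c['intrinsics']@q[:3]; return q[:2]/q[2]
E
python3 - <<'E'
from h import *
a=grab('scene','s0');b=grab('top','t0')
for c in(a,b):
    T=c['camera_from_world'];print((-T[:3,:3].T@T[:3,3]).round(2))
E
```

```text
[1.1  0.45 0.82]
[ 0.25 -0.11  1.68]
```

View pics/t0.png

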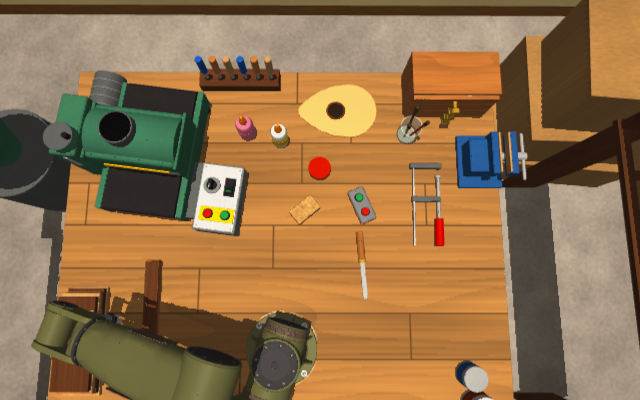

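View pics/s0.png

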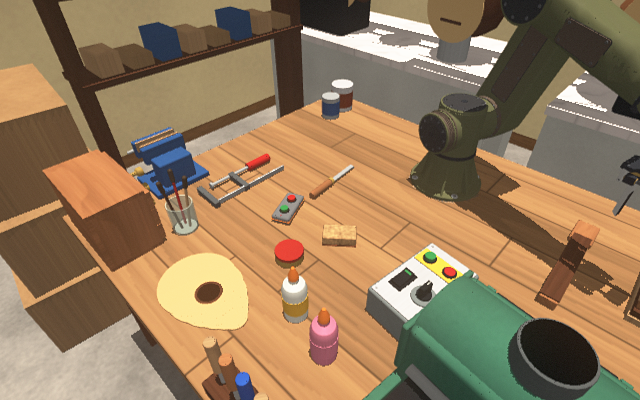

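Top view: the remote is at (361,204), with its green button at about (359,197) and its red at (365,211). On the console, drum green is at (225,215), red at (207,213), the rocker at (230,186) and the dial at (212,184). There is only one remote and one console in view. Next I measure by colour masks and take one enlarged crop to confirm.

Run:
```python
from h import *
def blobs(c,box,lo,hi):
    x0,y0,x1,y1=box; hsv=cv2.cvtColor(c['color'],cv2.COLOR_RGB2HSV)
    m=cv2.inRange(hsv,np.array(lo),np.array(hi)); k=np.zeros_like(m);k[y0:y1,x0:x1]=m[y0:y1,x0:x1]
    n,_,s,ce=cv2.connectedComponentsWithStats(k); return [(ce[i].round(1),s[i,4]) for i in range(1,n) if s[i,4]>3]
t=dict(np.load('pics/t0.npz'));s=dict(np.load('pics/s0.npz'))
G=((50,120,60),(80,255,255));R=((0,180,120),(5,255,255))
for nm,c,bs in(('top',t,[((345,185,378,225),.038),((195,170,245,232),.112)]),('scene',s,[((272,190,304,224),.038),((370,240,460,310),.112)])):
  for b,z in bs:
    for col,(lo,hi) in(('G',G),('R',R)):
      for p,a in blobs(c,b,lo,hi): print(nm,col,p,a,ray(c,*p,z if not(col=='R' and z>.1) else .106).round(4))
a=cv2.resize(t['color'][165:240,185:250],None,fx=7,fy=7,interpolation=0)
b=cv2.resize(s['color'][185:225,265:310],None,fx=7,fy=7,interpolation=0)
o=np.zeros((525,455+315,3),np.uint8);o[:a.shape[0],:455]=a;o[:280,455:]=b
cv2.imwrite('pics/crop1.png',o[:,:,::-1])
```

```text
top G [358.8 197. ] 41 [ 0.5308 -0.2731  0.038 ]
top R [365.1 211. ] 44 [ 0.4798 -0.295   0.038 ]
top G [228.2 190.8] 12 [0.5383 0.1858 0.112 ]
top G [224.2 214.7] 55 [0.455  0.1965 0.112 ]
top R [207.1 212.6] 50 [0.4629 0.2567 0.106 ]
scene G [283.8 207.3] 28 [ 0.5315 -0.2751  0.038 ]
scene R [291.1 197.3] 33 [ 0.4816 -0.2952  0.038 ]
scene G [430.1 255.1] 60 [0.4562 0.1962 0.112 ]
scene G [407.7 272.1] 11 [0.5403 0.1861 0.112 ]
scene R [449.3 271. ] 81 [0.4636 0.2551 0.106 ]
```

View pics/crop1.png

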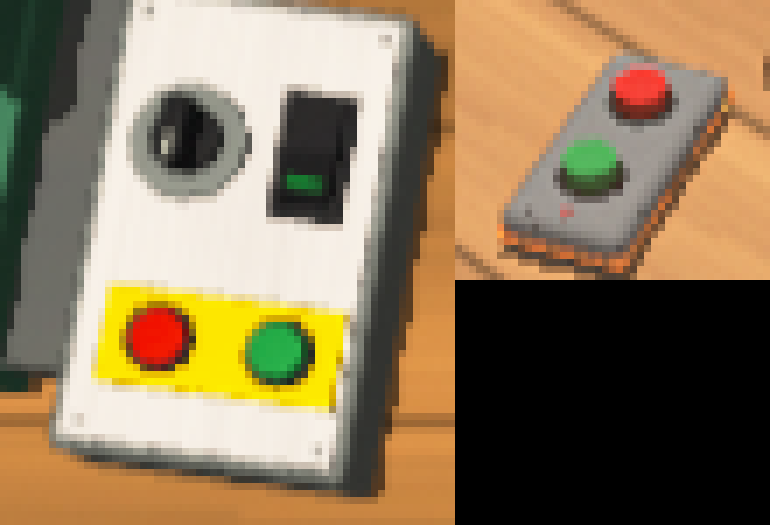

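Both views agree within 2 mm. The remote's green-to-red spacing is 55 mm (56 given) and the console's is 60 mm. The crop confirms a grey remote with an orange band, and the rocker's green bar on its robot-side half. Targets:
- Remote green: (.531, -.274)
- Drum green: (.4555, .196)
- feed_on: (.537, .186), console yaw -0.13

I'll shut the fingers, rise, then travel.

```bash
python3 -m pendant '[[[0,0,3.5],0],[[0,0,3.5],0],[[0,0,3.5],0],[[0,0,2.5],0],[[1.7,-3.3,0],0],[[1.7,-3.3,0],0],[[1.7,-3.3,0],0],[[1.7,-3.3,0],0],[[1.7,-3.3,0],0],[[1.7,-3.3,0],0],[[1.7,-3.3,0],0],[[1.7,-3.3,0],0],[[1.7,-3.3,0],0],[[1.7,-3.3,0],0],[[1.7,-3.3,0],0],[[1.7,-3.3,0],0]]' 0 20; python3 -c "
from h import *
print(ctrl.get_obs())"
```

```text
time_s: 1.43
ee_pos: [0.3268, 0.1384, 0.2996]
eef_rot: [3.141, 0.0, 2.917]
force: [1.3, 1.3, -0.0]
grip_width: 0.0004
grip_force: 0.0
{'time_s': 1.4333, 'qpos': array([ 2.97212819e-01, -2.27199970e-01,  1.77008894e+00, -2.86694974e-05,
        1.59845434e+00, -1.04898041e+00]), 'joint_vel': array([-1.25581979,  0.04033134, -0.0292462 , -0.00378909, -0.010025  ,
       -1.24474344]), 'tau': array([ 1.01945025e+01, -2.60671574e+01, -3.64437926e+01, -8.70058575e-03,
        3.18230521e-01,  2.62591392e+00]), 'ee_pos': array([0.32679985, 0.13836295, 0.29956631]), 'eef_rot': array([3.14149321e+00, 2.30444664e-04, 2.91698875e+00]), 'force': array([ 1.28196089,  1.34166625, -0.03392686]), 'moment': array([0.03884056, 0.00281788, 0.05871239]), 'grip_force': 0.0, 'grip_width': 0.00044631045196872384}
```

```bash
python3 -m pendant '[[[1.7,-3.4,0],0],[[1.7,-3.4,0],0],[[1.7,-3.4,0],0],[[1.7,-3.4,0],0],[[1.7,-3.4,-1],0.05],[[1.7,-3.4,-1],0.04],[[1.7,-3.4,-2],0],[[1.7,-3.4,-2],0],[[1.7,-3.4,-2],0],[[1.7,-3.4,-2],0],[[1.7,-3.4,-2],0],[[1.7,-3.8,-2],0],[[0,0,0],0],[[0,0,0],0],[[0,0,0],0]]'
python3 - <<'E'
from h import *
c=grab('wrist','w1');print(proj(c,[.531,-.274,.038]),ctrl.get_obs()['ee_pos'],proj(c,ctrl.get_obs()['ee_pos']))
hsv=cv2.cvtColor(c['color'],cv2.COLOR_RGB2HSV);m=cv2.inRange(hsv,np.array((50,120,60)),np.array((80,255,255)))
n,_,s,ce=cv2.connectedComponentsWithStats(m)
for i in range(1,n):
  if s[i,4]>50:print(ce[i],s[i],ray(c,*ce[i],.037))
E
```

```text
time_s: 2.68
ee_pos: [0.5263, -0.2627, 0.1646]
eef_rot: [3.141, -0.0, 3.007]
force: [-0.2, 0.2, 0.5]
grip_width: 0.0006
grip_force: 0.0
[313.47098    191.63619321] [ 0.52645896 -0.26241385  0.16536935] [322.36550274 222.71063325]
[312.40236686 190.60059172] [302 181  21  20 338] [ 0.52977677 -0.27517265  0.037     ]
```

View pics/w1.png

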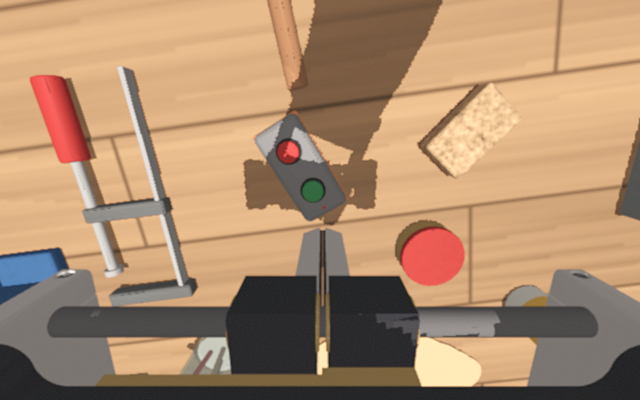

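The wrist view shows the remote's green button at (312,191), which puts it at (.530,-.275), matching the first measurement. Now I descend onto it.

```bash
python3 -m pendant '[[[0.35,-1.25,-3],0],[[0,0,-3],0],[[0,0,-3],0],[[0,0,-1.5],0],[[0,0,0],0],[[0,0,0],0]]'
```

```text
time_s: 3.23
ee_pos: [0.5303, -0.2749, 0.0609]
eef_rot: [-3.141, 0.001, 3.008]
force: [-0.9, -0.3, 0.9]
grip_width: 0.0004
grip_force: 0.0
```

```bash
python3 -m pendant '[[[0,0,-1],0],[[0,0,-0.8],0],[[0,0,-0.4],0],[[0,0,-0.3],0],[[0,0,-0.3],0],[[0,0,0],0],[[0,0,0],0],[[0,0,0],0]]'
```

```text
time_s: 3.9
ee_pos: [0.53, -0.2756, 0.0318]
eef_rot: [-3.141, 0.0, 3.007]
force: [-0.6, 0.4, 0.1]
grip_width: 0.0005
grip_force: 0.0
```

Run:
```python
from h import *
for i in range(3): print(ctrl.get_obs()['force'],ctrl.get_obs()['ee_pos'])
c=grab('wrist','w2');d=grab('scene','s2')
print(ctrl.get_obs()['force'])
a=cv2.resize(c['color'][120:270,240:400],None,fx=2.5,fy=2.5);b=cv2.resize(d['color'][150:250,230:350],None,fx=3.3,fy=3.75)
b=cv2.resize(b,(396,375));cv2.imwrite('pics/crop2.png',np.hstack([a,b])[:,:,::-1])
```

```text
[-0.56645983  0.43373489  0.14973989] [ 0.53002319 -0.27564672  0.03177111]
[-0.56645983  0.43373489  0.14973989] [ 0.53002319 -0.27564672  0.03177111]
[-0.56645983  0.43373489  0.14973989] [ 0.53002319 -0.27564672  0.03177111]
[-0.49777208 -0.21875448 -0.97584427]
```

View pics/crop2.png

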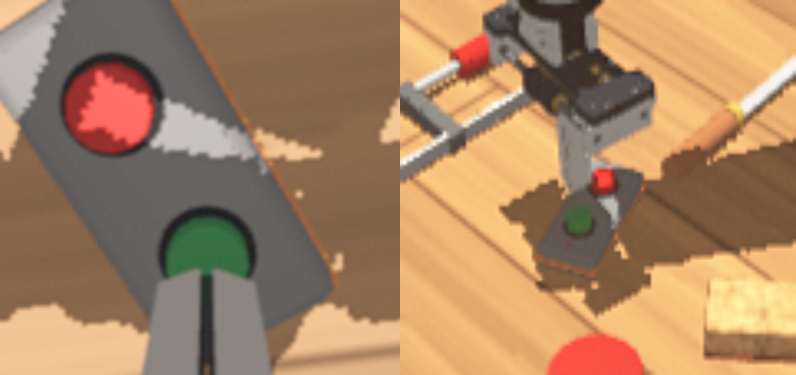

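The wrist crop shows the fingers in line with the green button at (205,250 in the crop). In the scene crop the fingertips end near (283,201), above and behind a button that is still out. I'll check the true tip height.

Run:
```python
from h import *
s=dict(np.load('pics/s2.npz'));w=dict(np.load('pics/w2.npz'))
for z in(.03,.04,.05,.06,.08):print(z,proj(s,[.530,-.2756,z]).round(1),proj(w,[.530,-.2756,z]).round(1))
print(proj(s,[.51,-.2756,.032]),proj(s,[.53,-.30,.032]))
p=s['color'][170:225,262:312];cv2.imwrite('pics/crop3.png',cv2.resize(p,None,fx=11,fy=10,interpolation=0)[:,:,::-1])
```

```text
0.03 [284.2 208.9] [322.  221.4]
0.04 [284.  206.5] [322.  225.8]
0.05 [283.8 204.1] [322.  230.7]
0.06 [283.6 201.7] [321.9 236. ]
0.08 [283.1 196.8] [321.9 248.3]
[288.83097162 205.46845471] [279.11675118 205.02440834]
```

View pics/crop3.png

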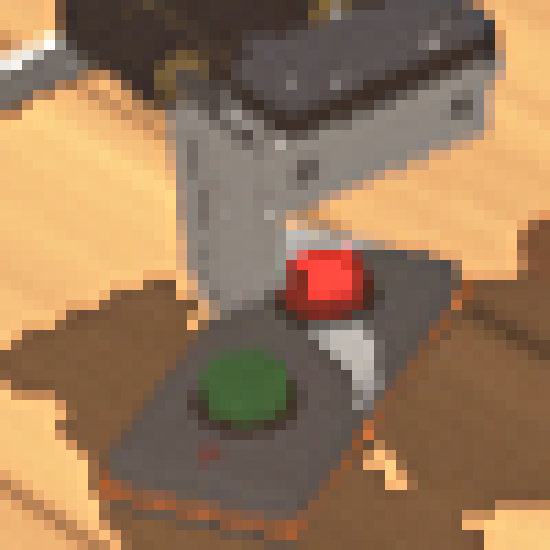

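The button is still out and the scene tip sits at (282,201). Both views put the shut fingertips about 28 mm above the reported TCP. The lateral alignment is fine, so I continue down in small steps and watch the force.

```bash
python3 -m pendant '[[[0,0,-0.5],0],[[0,0,-0.5],0],[[0,0,-0.4],0],[[0,0,-0.2],0],[[0,0,-0.2],0],[[0,0,0],0],[[0,0,0],0]]'
python3 - <<'E'
from h import *
d=grab('scene','s3')
p=d['color'][170:225,262:312];cv2.imwrite('pics/crop4.png',cv2.resize(p,None,fx=8,fy=8,interpolation=0)[:,:,::-1])
E
```

```text
time_s: 4.58
ee_pos: [0.5299, -0.2755, 0.0135]
eef_rot: [3.142, -0.0, 3.007]
force: [0.3, 0.3, 0.7]
grip_width: 0.0006
grip_force: 0.0
```

View pics/crop4.png

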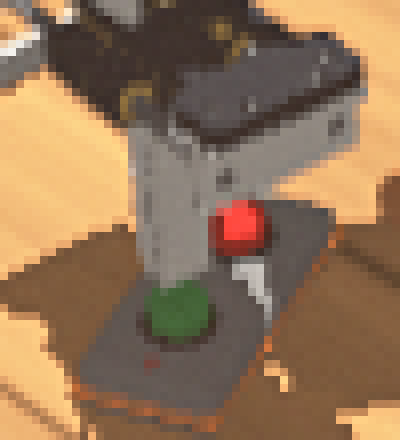

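The tip has come down to (284,205), above and in line with the green button, with still no contact. Continuing.

```bash
python3 -m pendant '[[[0,0,-0.2],0],[[0,0,-0.2],0],[[0,0,-0.2],0],[[0,0,0],0],[[0,0,0],0]]'; python3 -m pendant '[[[0,0,-0.2],0],[[0,0,-0.1],0],[[0,0,0],0],[[0,0,0],0]]'
```

```text
time_s: 5.05
ee_pos: [0.5298, -0.2755, 0.0073]
eef_rot: [3.142, -0.0, 3.007]
force: [-0.1, -0.3, -0.1]
grip_width: 0.0002
grip_force: 0.0
time_s: 5.38
ee_pos: [0.5298, -0.2755, 0.0044]
eef_rot: [3.142, -0.0, 3.007]
force: [0.4, -0.6, -0.2]
grip_width: 0.0005
grip_force: 0.0
```

```bash
python3 -m pendant '[[[0,0,-0.2],0],[[0,0,-0.1],0],[[0,0,0],0],[[0,0,0],0]]'
python3 - <<'E'
from h import *
d=grab('scene','s4');w=grab('wrist','w4')
o=ctrl.get_obs();print(proj(w,o['ee_pos']),o['force'])
p=cv2.resize(d['color'][170:225,262:312],(400,440),interpolation=0);q=cv2.resize(w['color'][150:260,270:370],(400,440),interpolation=0)
cv2.imwrite('pics/crop5.png',np.hstack([p,q])[:,:,::-1])
E
```

```text
time_s: 5.72
ee_pos: [0.53, -0.2756, 0.0016]
eef_rot: [-3.141, 0.0, 3.007]
force: [0.2, -0.5, 1.5]
grip_width: 0.0003
grip_force: 0.9
[321.97290873 222.16987891] [0.08869783 0.72679498 2.53929092]
```

View pics/crop5.png

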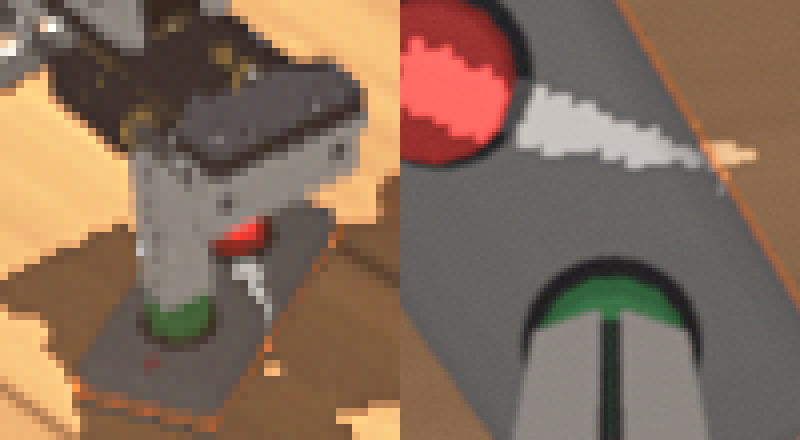

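Contact now: force is rising to 1.5–2.5 N and the tip sits on the green button, so the tip is about 36 mm above the reported TCP. Pressing 5–6 mm further.

```bash
python3 -m pendant '[[[0,0,-0.2],0],[[0,0,-0.2],0],[[0,0,0],0],[[0,0,0],0]]';  python3 -m pendant '[[[0,0,-0.1],0],[[0,0,-0.1],0],[[0,0,0],0],[[0,0,0],0]]'
```

```text
time_s: 6.15
ee_pos: [0.5301, -0.2756, -0.0024]
eef_rot: [-3.141, 0.0, 3.007]
force: [0.1, -0.2, 5.2]
grip_width: 0.0005
grip_force: 2.1
time_s: 6.48
ee_pos: [0.5302, -0.2757, -0.0029]
eef_rot: [-3.141, 0.001, 3.007]
force: [-6.5, 4.6, 19.7]
grip_width: 0.0007
grip_force: 10.1
```

Bottomed out at 19.7 N with the tip at 33 mm, so the button is fully in. Lift straight up and go over the drum button.

```bash
python3 -m pendant '[[[0,0,1],0],[[0,0,2.5],0],[[0,0,4],0],[[0,0,4],0],[[0,0,3.8],0],[[-0.5,3.4,0],0],[[-0.5,3.4,0],0],[[-0.5,3.4,0],0],[[-0.5,3.4,0],0],[[-0.5,3.4,0],0],[[-0.5,3.4,0],0],[[-0.5,3.4,0],0],[[-0.5,3.4,0],0],[[-0.5,3.4,0],0],[[-0.5,3.4,0],0],[[-0.5,3.4,0],0],[[-0.5,3.4,0],0],[[-0.5,3.4,0],0],[[-1,2.8,0],0]]'; python3 -m pendant '[[[0,0,0],0],[[0,0,0],0],[[0,0,0],0]]'
python3 - <<'E'
from h import *
w=grab('wrist','w5');d=grab('scene','s5');o=ctrl.get_obs();print(o['ee_pos'],o['eef_rot'])
for c,z,nm in((w,.112,'w'),(d,.038,'s'),(d,.112,'s')):
  hsv=cv2.cvtColor(c['color'],cv2.COLOR_RGB2HSV);m=cv2.inRange(hsv,np.array((50,120,60)),np.array((80,255,255)))
  n,_,s,ce=cv2.connectedComponentsWithStats(m)
  for i in range(1,n):
    if 8<s[i,4]<1500:print(nm,z,ce[i].round(1),s[i,2:],ray(c,*ce[i],z).round(4))
E
```

```text
time_s: 8.07
ee_pos: [0.4543, 0.1964, 0.1481]
eef_rot: [-3.141, -0.001, 3.007]
force: [1.4, 0.1, -0.0]
grip_width: 0.0003
grip_force: 0.0
time_s: 8.32
ee_pos: [0.4548, 0.194, 0.1482]
eef_rot: [-3.141, -0.001, 3.007]
force: [0.1, 0.2, -0.9]
grip_width: 0.0004
grip_force: 0.0
[0.4551475  0.19346785 0.14838426] [-3.14135248e+00 -2.17636973e-04  3.00553722e+00]
w 0.112 [324.4 206.8] [ 30  30 688] [0.4534 0.1963 0.112 ]
s 0.038 [283.8 207.3] [ 7  5 28] [ 0.5315 -0.275   0.038 ]
s 0.038 [407.8 272.1] [ 6  5 12] [0.4817 0.1592 0.038 ]
s 0.112 [283.8 207.3] [ 7  5 28] [ 0.5852 -0.207   0.112 ]
s 0.112 [407.8 272.1] [ 6  5 12] [0.5401 0.1863 0.112 ]
```

View pics/w5.png

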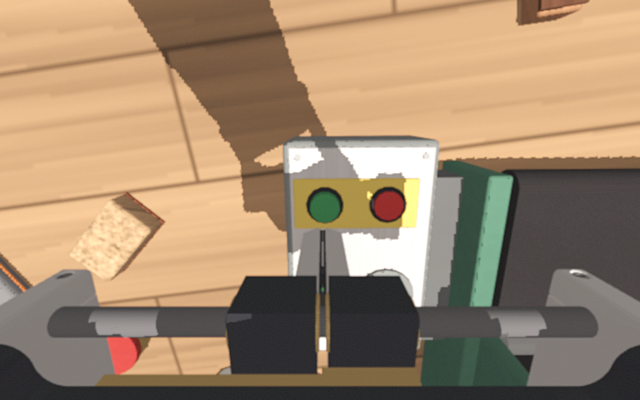

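The remote is unmoved and its button is back out. The wrist view shows drum green at (324,207), i.e. (.4535,.196). Descend and press: contact is expected at reported z 0.076 and full travel at 0.070.

```bash
python3 -m pendant '[[[-0.2,0.25,-2.5],0],[[0,0,-2.5],0],[[0,0,-1.5],0],[[0,0,-0.4],0],[[0,0,-0.3],0],[[0,0,-0.2],0],[[0,0,0],0],[[0,0,0],0]]'; python3 -m pendant '[[[0,0,-0.2],0],[[0,0,-0.2],0],[[0,0,0],0],[[0,0,0],0]]'
```

```text
time_s: 9.08
ee_pos: [0.4534, 0.197, 0.0753]
eef_rot: [3.141, 0.001, 3.006]
force: [0.4, 0.5, -0.3]
grip_width: 0.0004
grip_force: 0.0
time_s: 9.42
ee_pos: [0.4533, 0.1971, 0.0707]
eef_rot: [3.141, 0.001, 3.007]
force: [2.0, -0.2, 2.4]
grip_width: 0.0003
grip_force: 1.4
```

```bash
python3 -m pendant '[[[0,0,-0.1],0],[[0,0,-0.1],0],[[0,0,0],0],[[0,0,0],0]]'; python3 -m pendant '[[[0,0,-0.1],0],[[0,0,0],0],[[0,0,0],0]]'
```

```text
time_s: 9.75
ee_pos: [0.4534, 0.1972, 0.0701]
eef_rot: [3.141, 0.002, 3.007]
force: [-4.7, -3.0, 20.9]
grip_width: 0.0005
grip_force: 10.7
time_s: 10.0
ee_pos: [0.4536, 0.1972, 0.07]
eef_rot: [3.141, 0.002, 3.007]
force: [-8.9, -4.6, 32.2]
grip_width: 0.0004
grip_force: 16.3
```

Bottomed at 32 N with the tip at 106 mm, so it is fully in. Lift and go over the rocker's ON half.

```bash
python3 -m pendant '[[[0,0,1],0],[[0,0,2],0],[[0,0,3],0],[[0,0,1.6],0],[[2,-0.3,0],0],[[2,-0.3,0],0],[[2,-0.3,0],0],[[2.1,-0.2,0],0],[[0,0,0],0],[[0,0,0],0],[[0,0,0],0]]'
python3 - <<'E'
from h import *
w=grab('wrist','w6');o=ctrl.get_obs();print(o['ee_pos'])
hsv=cv2.cvtColor(w['color'],cv2.COLOR_RGB2HSV)
for G,z in((((50,120,60),(80,255,255)),.106),(((0,180,60),(5,255,255)),.112)):
  m=cv2.inRange(hsv,np.array(G[0]),np.array(G[1]))
  n,_,s,ce=cv2.connectedComponentsWithStats(m)
  for i in range(1,n):
    if 20<s[i,4]<1500:print(z,ce[i].round(1),s[i,2:],ray(w,*ce[i],z).round(4))
E
```

```text
time_s: 10.92
ee_pos: [0.5331, 0.186, 0.143]
eef_rot: [-3.141, -0.001, 3.007]
force: [-0.4, 0.0, -0.4]
grip_width: 0.0005
grip_force: 0.0
[0.53308002 0.1861166  0.14329487]
0.106 [320.1 119.5] [ 32  33 722] [0.4554 0.1949 0.106 ]
0.106 [322.4 215.5] [20  4 79] [0.5399 0.1854 0.106 ]
0.112 [380.8 117.4] [15 32 81] [0.4604 0.2444 0.112 ]
0.112 [111.5 286.7] [ 33  34 278] [ 0.5826 -0.0258  0.112 ]
```

View pics/w6.png

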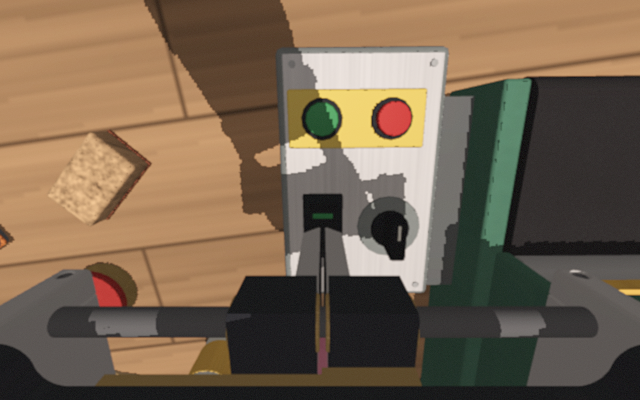

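The red button now stands up, so the drum is on. The rocker's green bar is at (322,215), i.e. (.540,.186), with feed_on just on the robot side of it. Pressing down at x≈.536.

```bash
python3 -m pendant '[[[0.3,0,-2.5],0],[[0,0,-2.5],0],[[0,0,-1.5],0],[[0,0,-0.3],0],[[0,0,-0.3],0],[[0,0,-0.2],0],[[0,0,0],0],[[0,0,0],0]]'; python3 -m pendant '[[[0,0,-0.15],0],[[0,0,-0.1],0],[[0,0,0],0],[[0,0,0],0]]'
```

```text
time_s: 11.63
ee_pos: [0.5373, 0.1862, 0.0716]
eef_rot: [3.141, 0.002, 3.007]
force: [-1.2, -0.4, 1.1]
grip_width: -0.0001
grip_force: 0.8
time_s: 11.97
ee_pos: [0.5369, 0.1861, 0.0683]
eef_rot: [3.141, 0.0, 3.007]
force: [-3.8, 1.2, 4.7]
grip_width: 0.0005
grip_force: 2.5
```

```bash
python3 -m pendant '[[[0,0,-0.1],0],[[0,0,-0.1],0],[[0,0,0],0],[[0,0,0],0]]'; python3 -m pendant '[[[0,0,-0.1],0],[[0,0,0],0],[[0,0,0],0]]'
```

```text
time_s: 12.3
ee_pos: [0.537, 0.1862, 0.0679]
eef_rot: [3.141, 0.001, 3.007]
force: [-11.9, -0.6, 22.1]
grip_width: 0.0001
grip_force: 11.1
time_s: 12.55
ee_pos: [0.5371, 0.1862, 0.0678]
eef_rot: [3.141, 0.001, 3.007]
force: [-15.4, -2.6, 31.8]
grip_width: 0.0001
grip_force: 15.4
```

Firm stop with the tip at 104 mm, so the rocker is fully over. Lift clear, back off and check.

```bash
python3 -m pendant '[[[0,0,1],0],[[0,0,2.5],0],[[0,0,3.5],0],[[0,0,3.5],0],[[0,0,3.5],0],[[-3,-2,0],0],[[-3,-2,0],0],[[-3,-2,0],0],[[-3,-2,0],0],[[0,0,0],0],[[0,0,0],0],[[0,0,0],0]]'
python3 - <<'E'
from h import *
t=grab('top','t7');d=grab('scene','s7')
a=cv2.resize(d['color'][230:330,360:480],(480,400),interpolation=0);b=cv2.resize(d['color'][180:330,220:340],(320,400),interpolation=0)
cv2.imwrite('pics/crop7.png',np.hstack([a,b])[:,:,::-1])
E
```

```text
time_s: 13.55
ee_pos: [0.4176, 0.1061, 0.2053]
eef_rot: [3.141, 0.001, 3.006]
force: [0.6, -1.4, 0.1]
grip_width: 0.0005
grip_force: 0.0
```

View pics/crop7.png

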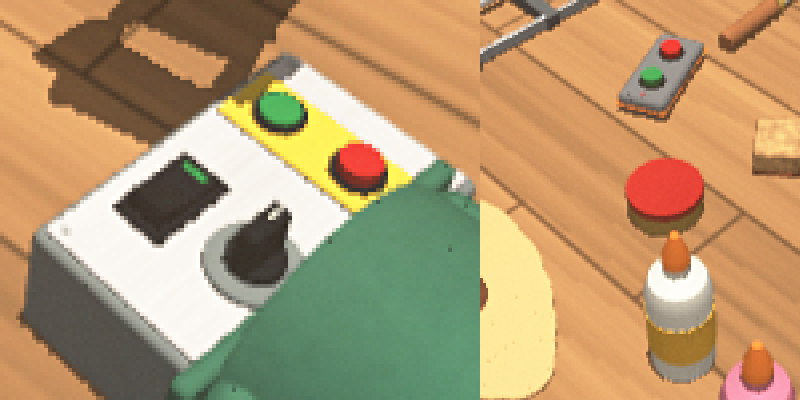

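The picture shows drum green in at (280,110), red up at (358,165), the rocker's green-barred half lying down, the dial and remote where they were, and the arm clear. Handing in.

```bash
python3 -c "
from station import ctrl
print(ctrl.hand_in())"
```

```text
the job is handed in; nothing more can be done
None
```

The sander is started in the safe order: extractor remote, then drum, then feed rocker, each pressed to its stop. By the last picture the remote and dial had not moved, neither red button was pressed, and the job was handed in at about 13.6 s of the 48 s.

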